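# Press the front-glass bezel home in an examination lamp

### The arm

A 6-joint arm with a two-finger parallel gripper is mounted at the origin on the work surface. World frame = base frame: x ahead of the robot, y to its left, z up, the work surface at z = 0. Lengths are in m, angles in rad, forces in N, time in s.
With the tool pointing down it reaches from about 0.4 to 0.825 m from the base axis. Payload 7 kg.
Tool frame: the origin (TCP) lies midway between the tips of the shut fingers; the grasp point (between the pads) lies 19 mm behind it; z points along the fingers, x is the direction in which the jaws open and shut, and the axes are right-handed (so a half turn about z gives the same grasp; the last joint's range is limited). The gripper opens to 88 mm and grips with 3 to 60 N. Pads are 19 mm wide; open, the fingers measure 130 mm over their backs; the gripper's body (78 mm by 193 mm) begins 47 mm behind the grasp point.
Start: joints at [1.441, 0.359, 0.012, 0, -1.224, -0.288], TCP at [0.274, 0.617, 0.227] pointing down, gripper open.
Joint ranges: [-3.07, 3.07], [-1.43, 2.12], [-1.02, 1.25], [-3.03, 1.67], [-3.05, -0], [-3.03, 3.03]. Speed limits (rad/s): [2.39, 2.39, 3.01, 3.14, 3.14, 3.14].

### API

Orientations are given as [roll, pitch, yaw] about the fixed x, y, z axes, in that order (R = Rz(yaw) Ry(pitch) Rx(roll)).
In Python, from station import status, eyes, workorder gives the robot as it stands.
- The arm moves only by the shell command python3 -m jog 'ROWS' [OPENING] [FORCE]. ROWS is JSON, a list of rows, each a list of 6 numbers: the shift along the world's x, y, z in mm, then the turn, a rotation vector about the world's x, y, z in rad. A call has 1 to 12 rows; each row shifts and turns the pose as measured when the row begins; what a row does not reach is not made up. A row lasts 1/10 s, in which the tool goes at most 50 mm and 8.59 degrees, less where a joint would pass 70% of its speed; a pose out of reach is approached as far as the arm can. A call with a gripper value outside its range is refused whole. OPENING is the opening, from 0 (shut) to 1 (fully open), set as the call begins (- or left out, the last holds). The fingers move at their own pace and stop on an object; FORCE is the grip in N (left out, the last holds). Time passes only in rows, so rows that do not move let the fingers close. It gives the time, the measured TCP pose, the force and the opening at its end, in the units of the state.
- status.get_state(): the state, without advancing time (a new reading comes with each control period).
- eyes.grab_frame(name): name is "scene" or "side" or "wrist"; returns the picture (480x640x3 uint8, blue, green, red); there is no depth.
- eyes.calibration(name): a dict with "camera_matrix" (3x3 intrinsics, pixels), "cam_to_world" (4x4, takes a point from camera to world coordinates); the wrist camera has in their place "hand_eye" (4x4, takes a point from camera to tool coordinates, whose origin is the TCP and whose axes are the tool frame's). Camera axes: x right, y up, looking along -z (the intrinsics and any distortion apply to the point x, -y, -z); pixel columns grow to the right and rows downward; lengths in m; the calibration is good to about 2 mm. A picture is of the moment at which its call begins: read the wrist's pose just before it. calibration takes no time and is no camera call.
- workorder.job_done(): hands the job in, once; it reports no verdict.
The state is a dict: "t": time; "q": joint angles; "qd": joint speeds; "joint_efforts": joint torques, N m; "eef_pos": TCP position; "ee_rot": TCP orientation; "force": force on the tool from outside, world axes, zero at the start; "moment": the same for the moment, N m; "width": finger opening in m.
Only numpy, scipy, OpenCV 4.12 (cv2) and the standard library are available. Lean on these libraries where they do the work, as an engineer would, in place of code of your own. Each camera call takes 0.05 s, during which the arm holds its last target. There are 200 camera calls.

### The job

Refit the front bezel of the examination lamp: set the aluminium bezel, hood up, level in the lamp's open face and let go of it, then take the white pusher and press straight down on the hood until the bezel has snapped past the three spring balls and sits fully home on its seat. Press with the pusher only, never with the bare gripper, and firmly but without forcing, because the glass cracks under a hard shove. Then stand the pusher upright on the bench again, clear of the lamp, and leave the other things where they are.

Things in the scene. Friction and masses are not known exactly. Their poses are not given: they have to be found in the camera images.
- lamp_mouth (a point): Centre of the lamp's open face, in the plane of its rim; z up. The lamp is a dark round finned head 100 mm across, facing up in a yoke on a base 160 x 120 mm that cannot slide; rim 144 mm above the bench. The face is a round recess 65 mm across, widened to 71 mm over the top 3 mm. The yoke's two black knobs, on this frame's y axis, reach 75 mm out, up to 120 mm height
- lamp_seat (a point): Centre of the flat seat in the lamp's recess, 17.6 mm below the rim. Three 8 mm steel spring balls stand 3.5 mm out of the recess wall, centres 12 mm below the rim. A bezel laid in rests level on them, underside 10 mm below the rim. Pressed, it resists with 7 to 18 N over the first 3 mm, then eases, and about 7.3 mm down it lands on the seat and the balls hold it. The lamp floats on soft rubber feet and sinks some mm under the press
- bezel_mid (a point): Centre of the loose bezel, on its axis, 16.5 mm above its underside; z up out of the hood. Aluminium, standing hood up on the bench: a flange 63 mm across and 5 mm thick, its underside bevelled to 58 mm, with a glass pane bonded in it; on it an open round hood, 46 mm outside, 38 mm inside, 28 mm high (33 mm in all). About 70 g. The glass cracks if more than 32 N is pressed on it
- bezel_hood (a point): Centre of the hood's open top, on the bezel's axis, 33 mm above its underside. Grip across the outside of the hood from above, fingertips stopping 8 mm or more above the flange: in the lamp there is no room for fingers beside the flange or below the rim. The pusher bears on the hood's top edge
- pusher_mid (a point): Centre of the loose pusher, on its axis, 36 mm above its underside; z up. Turned white plastic: a flat round foot 54 mm across and 14 mm thick, and on it a plain round handle 26 mm across; 72 mm high in all, about 120 g. It stands upright on the bench, foot down
- brush: Flat brush with wooden handle, 190 mm long, lying on the bench; not part of the job; origin at its middle, on the bench
- screwdriver: Screwdriver with black handle, 170 mm long, lying on the bench; not part of the job; origin at its middle, on the bench
- bottle: Small clear bottle with dark red cap, 52 mm across, 115 mm high; not part of the job; origin at its middle, on the bench
- jar: Amber glass jar with white lid, 60 mm across, 62 mm high; not part of the job; origin at its middle, on the bench
- bowl: Green plastic bowl, 120 mm across, 55 mm high; not part of the job; origin at its middle, on the bench
- stone_a: Flat broken piece of stone about 110 x 85 x 26 mm; not part of the job; origin at its middle, on the bench
- stone_b: Flat broken piece of stone about 80 x 64 x 22 mm; not part of the job; origin at its middle, on the bench
- spacer: Plain flat aluminium ring, 72 mm outside, 54 mm inside, 10 mm high, no hood and no glass; a spare, not part of the job; origin at its middle, on the bench
There are look-alikes about, which are no part of the job. What is shaped like the part that bears pusher_mid but black is not meant.

How it is judged:
On the way, in this order (a step that is already met when the one before it is completed fails the run):
1. the bezel lies level in the lamp's mouth on the spring balls, let go, not yet pressed in (horizontal distance between bezel_mid and lamp_mouth below 0.004 m and z of bezel_mid in the frame of lamp_mouth between 0.0028 and 0.01 m and angle between bezel_mid's own z axis and vertical below 0.12 rad and contact force between the fingers and bezel below 0.1 N), for 0.2 s.
2. the pusher presses on the bezel in the lamp's mouth (horizontal distance between bezel_mid and lamp_mouth below 0.004 m and z of bezel_mid in the frame of lamp_mouth below 0.01 m and contact force between pusher and bezel above 4 N), for 0.1 s.
At the end, for the whole second after the job is handed in: The bezel is in the lamp, within 3 mm of its axis, down to within 1.1 mm of its seat (its centre no higher than the rim plane), level within 0.04 rad and at rest; the pusher stands upright (within 0.1 rad) on the bench, released and at rest, more than 120 mm from the lamp's axis (horizontal distance between bezel_mid and lamp_mouth below 0.003 m and z of bezel_mid in the frame of lamp_mouth below 0 m and angle between bezel_mid's own z axis and vertical below 0.04 rad and linear speed of each of bezel, pusher below 0.02 m/s and angle between pusher_mid's own z axis and vertical below 0.1 rad and height (world z) of pusher_mid below 0.041 m and horizontal distance between pusher_mid and lamp_mouth above 0.12 m); the robot touches nothing.
It fails at once if more than 32 N pressed on the bezel with the pusher (the glass cracks) (contact force between pusher and bezel above 32 N).
It fails at once if the gripper pushes the bezel in below its resting place on the balls without the pusher (contact force between the fingers and bezel above 0.5 N and horizontal distance between bezel_mid and lamp_mouth below 0.008 m and z of bezel_mid in the frame of lamp_mouth below 0.002 m).
It fails at once if the bezel is tipped over (angle between bezel_mid's own z axis and vertical above 0.8 rad).
It fails at once if another thing on the bench is shifted by more than 30 mm (distance of any of brush, screwdriver, bottle, jar, bowl, stone_a, stone_b, spacer from where it was at the start of the episode above 0.03 m).
It also fails if it takes over 64 s, if anything falls off the work surface, if the arm or the gripper's body presses on something with over 40 N, if the wrist force passes 120 N, or if a joint passes its speed limit or range.

## Working session

There is one attempt and no reset: what is moved stays moved. The work goes in short steps, Python scripts to look and compute and a shell command to move; the robot and the scene stay as the last step left them, time stands still between calls to the robot, and variables do not carry over. Pictures are saved under pics/ and viewed, about 8 in all and at most 12, crops included, and the job is handed in when it is done.

```bash
mkdir -p pics; cat > h.py <<'E'
import numpy as np, cv2
from station import status, eyes, workorder
from scipy.spatial.transform import Rotation as R
def st():
    s=status.get_state(); return s
def grab(name,fn):
    s=status.get_state(); im=eyes.grab_frame(name); cv2.imwrite('pics/'+fn,im)
    np.save('pics/'+fn+'.npy',np.r_[s['eef_pos'],s['ee_rot']]); return im
def cam(name,fn=None):
    c=eyes.calibration(name); K=np.array(c['camera_matrix'])
    if name=='wrist':
        p=np.load('pics/'+fn+'.npy'); T=np.eye(4); T[:3,:3]=R.from_euler('xyz',p[3:]).as_matrix(); T[:3,3]=p[:3]
        T=T@np.array(c['hand_eye'])
    else: T=np.array(c['cam_to_world'])
    return K,T,c
def ray(name,uv,fn=None):
    K,T,c=cam(name,fn); d=c.get('distortion',c.get('dist_coeffs'))
    p=cv2.undistortPoints(np.array([[uv]],float),K,None if d is None else np.array(d,float))[0,0]
    v=T[:3,:3]@np.array([p[0],-p[1],-1]); return T[:3,3],v
def onz(name,uv,z,fn=None):
    o,v=ray(name,uv,fn); return o+v*(z-o[2])/v[2]
def proj(name,P,fn=None):
    K,T,c=cam(name,fn); q=T[:3,:3].T@(np.array(P)-T[:3,3]); q=q*[1,-1,-1]; q=K@q; return q[:2]/q[2]
E
python3 - <<'E'
from h import *
print(st())
for n in('scene','side','wrist'):
    im=grab(n,n+'0.png'); K,T,c=cam(n,n+'0.png'); print(n,c.keys(),K.tolist(),T.round(3).tolist())
E
```

```text
{'t': 0.0, 'q': array([ 1.44110486e+00,  3.59353086e-01,  1.10509468e-02, -3.24696417e-04,
       -1.22411117e+00, -2.88110763e-01]), 'qd': array([ 0.00031752,  0.00028807,  0.00092047, -0.00074233,  0.00067736,
        0.00060187]), 'joint_efforts': array([-6.58156641e-04, -5.82721889e+01,  2.93062556e+01,  6.99729234e+00,
        6.75067960e-03, -1.48849299e-04]), 'eef_pos': array([0.2737105 , 0.61647258, 0.2256457 ]), 'ee_rot': array([-3.14142582e+00, -1.63706645e-03, -1.98870927e+00]), 'force': array([-0.14307761, -0.7270239 , -0.57851948]), 'moment': array([0.0112179 , 0.04157233, 0.03080377]), 'width': 0.08769908548296684}
scene dict_keys(['camera_matrix', 'cam_to_world']) [[507.79637771345574, 0.0, 318.3741167705666], [0.0, 507.79637771345574, 239.72048211089236], [0.0, 0.0, 1.0]] [[0.261, -0.554, 0.791, 1.451], [0.965, 0.166, -0.202, -0.21], [-0.02, 0.816, 0.578, 0.746], [0.0, 0.0, 0.0, 1.0]]
side dict_keys(['camera_matrix', 'cam_to_world']) [[487.74448109026963, 0.0, 313.1234854199045], [0.0, 487.74448109026963, 246.0356608733162], [0.0, 0.0, 1.0]] [[0.699, 0.42, -0.579, -0.12], [-0.715, 0.405, -0.57, -0.711], [-0.005, 0.812, 0.584, 0.841], [0.0, 0.0, 0.0, 1.0]]
wrist dict_keys(['camera_matrix', 'hand_eye']) [[366.0134304134916, 0.0, 318.479602521557], [0.0, 366.0134304134916, 238.41056630310013], [0.0, 0.0, 1.0]] [[-0.407, 0.876, 0.257, 0.343], [-0.913, -0.391, -0.112, 0.585], [0.003, -0.281, 0.96, 0.385], [0.0, 0.0, 0.0, 1.0]]
```

View pics/scene0.png

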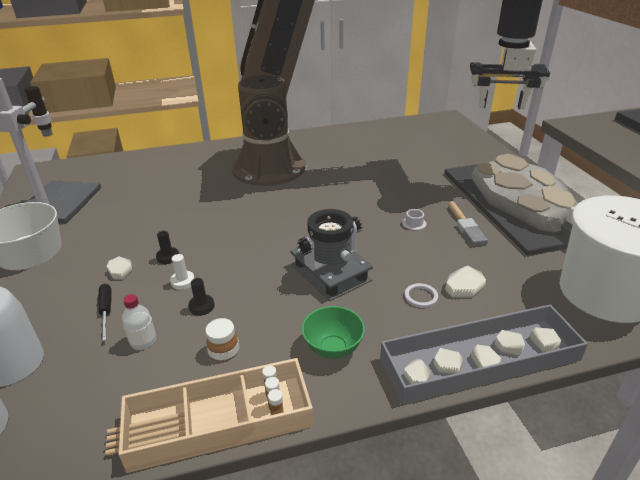

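View pics/side0.png

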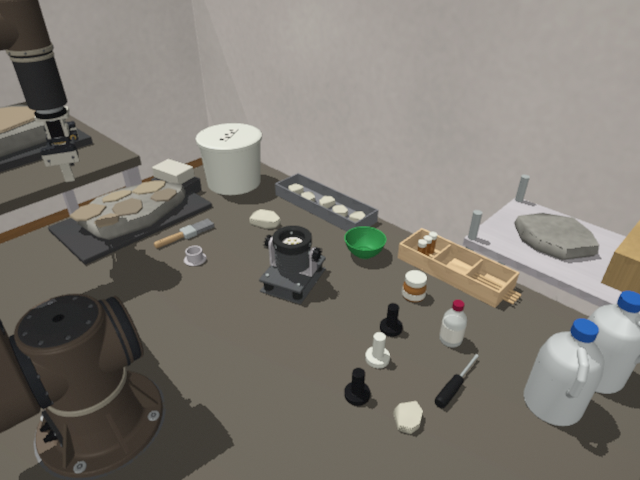

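Scene view: lamp rim about (330,222), bezel (414,219) and plain ring spacer (421,295). The pusher candidates are white at (181,272) and black at (166,248) and (201,296); only the white one fits the description. In the side view these are lamp (293,240), bezel (194,256) and white pusher (378,350).

```bash
python3 - <<'E'
from h import *
a=cv2.imread('pics/scene0.png'); b=cv2.imread('pics/side0.png')
def crop(im,x,y,w=100,h=75,k=4): return cv2.resize(im[y:y+h,x:x+w],None,fx=k,fy=k,interpolation=cv2.INTER_CUBIC)
m=np.vstack([np.hstack([crop(a,285,195),crop(a,375,195)]),np.hstack([crop(a,140,235),crop(b,330,320)])])
cv2.imwrite('pics/crop1.png',m)
for n,uv,z in [('scene',(330,222),.144),('side',(293,238),.144),('scene',(414,213),.033),('side',(194,251),.033),('scene',(181,259),.072),('side',(379,337),.072),('scene',(182,281),.0),('scene',(166,236),.072),('scene',(198,283),.072)]: print(n,uv,onz(n,uv,z).round(4))
print(eyes.calibration('wrist')['hand_eye'])
E
```

```text
scene (330, 222) [0.5708 0.041  0.144 ]
side (293, 238) [0.5608 0.0302 0.144 ]
scene (414, 213) [0.4309 0.3088 0.033 ]
side (194, 251) [0.4321 0.3017 0.033 ]
scene (181, 259) [ 0.5127 -0.2838  0.072 ]
side (379, 337) [ 0.5018 -0.2951  0.072 ]
scene (182, 281) [ 0.4986 -0.2933  0.    ]
scene (166, 236) [ 0.4114 -0.3136  0.072 ]
scene (198, 283) [ 0.6066 -0.2536  0.072 ]
[[ 9.99998673e-01  1.51170716e-03 -6.07362981e-04  9.35593804e-04]
 [ 1.28033884e-03 -9.59765551e-01 -2.80799658e-01 -7.58214991e-02]
 [-1.00741292e-03  2.80798508e-01 -9.59766213e-01 -1.58801983e-01]
 [ 0.00000000e+00  0.00000000e+00  0.00000000e+00  1.00000000e+00]]
```

View pics/crop1.png

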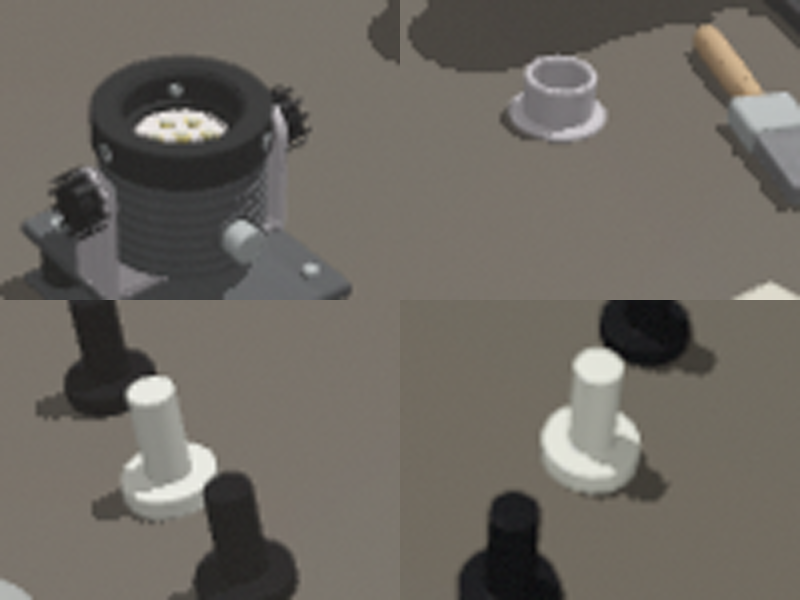

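The crop confirms the white pusher between the two black ones, and the bezel as the hooded piece at scene (415,214). I'm moving over the bezel.

```bash
python3 -m jog '[[20,-39,0,0,0,0],[20,-39,0,0,0,0],[20,-39,0,0,0,0],[20,-39,0,0,0,0],[20,-39,0,0,0,0],[20,-39,0,0,0,0],[20,-39,-30,0,0,0],[18,-38,-30,0,0,0],[0,0,-26,0,0,0],[0,0,0,0,0,0]]' 1 && python3 - <<'E'
from h import *
s=st();print(s['eef_pos'],s['ee_rot'],s['q'])
for n,uv,z in [('scene',(415.2,214),.033),('scene',(178,257.7),.072),('side',(379.5,336.7),.072),('scene',(452,203),0.01)]: print(n,uv,onz(n,uv,z).round(4))
grab('wrist','w1.png')
print(proj('wrist',[.431,.306,.033],'w1.png'))
E
```

```text
t: 1.15
eef_pos: [0.4317, 0.2967, 0.1381]
ee_rot: [-3.141, -0.003, -1.987]
force: [-0.4, -0.6, -0.6]
width: 0.088
[0.43171659 0.29669898 0.13806573] [-3.14084379e+00 -2.68755779e-03 -1.98694785e+00] [ 0.97791745  0.19039346 -0.44101629  0.00149589 -0.94190115  0.17584687]
scene (415.2, 214) [0.4363 0.3098 0.033 ]
scene (178, 257.7) [ 0.506 -0.29   0.072]
side (379.5, 336.7) [ 0.5033 -0.2953  0.072 ]
scene (452, 203) [0.3808 0.4465 0.01  ]
[305.74002014 242.40493884]
```

View pics/w1.png

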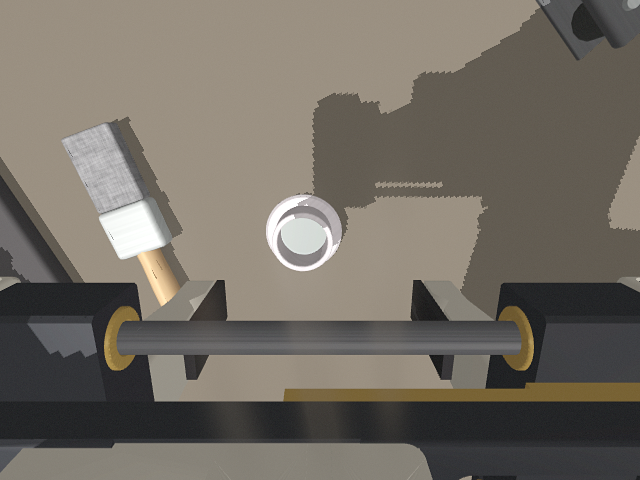

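Wrist view: bezel centred at about (304,232), with the brush on the left well clear of the jaw line.

```bash
cat >> h.py <<'E'
def blob(im,lo,hi,box):
    x0,y0,x1,y1=box; hsv=cv2.cvtColor(im,cv2.COLOR_BGR2HSV)
    m=cv2.inRange(hsv,np.array(lo),np.array(hi)); k=np.zeros_like(m); k[y0:y1,x0:x1]=m[y0:y1,x0:x1]
    cs,_=cv2.findContours(k,cv2.RETR_EXTERNAL,cv2.CHAIN_APPROX_NONE); return max(cs,key=cv2.contourArea)
E
python3 - <<'E'
from h import *
im=cv2.imread('pics/w1.png'); print([cv2.cvtColor(im,cv2.COLOR_BGR2HSV)[y,x] for x,y in((304,235),(304,265),(270,230),(254,230),(304,275),(335,240))])
c=blob(im,(0,0,110),(179,40,255),(250,180,360,285)); print(cv2.contourArea(c),cv2.boundingRect(c),cv2.fitEllipse(c),cv2.minEnclosingCircle(c))
for uv in (cv2.fitEllipse(c)[0],cv2.minEnclosingCircle(c)[0]): print(uv,onz('wrist',uv,.003,'w1.png'))
E
```

```text
[array([ 72,   6, 220], dtype=uint8), array([  0,   8, 134], dtype=uint8), array([  0,   0, 255], dtype=uint8), array([ 16,  41, 155], dtype=uint8), array([ 16,  39, 158], dtype=uint8), array([167,  10, 183], dtype=uint8)]
7243.5 (250, 180, 110, 105) ((300.9329833984375, 235.5539093017578), (102.56239318847656, 113.58013153076172), 169.0113067626953) ((297.453857421875, 237.1074676513672), 65.32398986816406)
(300.9329833984375, 235.5539093017578) [0.43013947 0.3117778  0.003     ]
(297.453857421875, 237.1074676513672) [0.43009466 0.31499671 0.003     ]
```

```bash
python3 - <<'E'
from h import *
im=cv2.imread('pics/w1.png')
for s in (18,25):
    c=blob(im,(0,0,60),(179,s,255),(250,180,360,285)); print(cv2.contourArea(c),cv2.boundingRect(c),cv2.fitEllipse(c))
    print(onz('wrist',cv2.fitEllipse(c)[0],.004,'w1.png'))
E
```

```text
4413.5 (266, 194, 76, 77) ((303.30023193359375, 231.78114318847656), (74.73722076416016, 75.3752212524414), 15.26667594909668)
[0.43253658 0.30846963 0.004     ]
4449.0 (266, 194, 76, 78) ((303.3091125488281, 231.73016357421875), (74.8848876953125, 75.81565856933594), 179.84866333007812)
[0.43257343 0.30844468 0.004     ]
```

```bash
python3 -m jog '[[1,12,-30,0,0,0],[0,0,-30,0,0,0],[0,0,-28,0,0,0],[0,0,0,0,0,0],[0,0,-20,0,0,0],[0,0,0,0,0,0]]' 1
```

```text
t: 1.8
eef_pos: [0.4374, 0.3203, 0.0399]
ee_rot: [-3.134, 0.013, -1.978]
force: [-0.1, -0.5, 0.4]
width: 0.088
```

```bash
cat >> h.py <<'E'
def delta(target,yaw=None):
    s=st(); r=R.from_euler('xyz',s['ee_rot']); y=s['ee_rot'][2] if yaw is None else yaw
    rv=(R.from_euler('xyz',[np.pi,0,y])*r.inv()).as_rotvec()
    print('shift mm',((np.array(target)-s['eef_pos'])*1000).round(1),'rot',rv.round(4),'pos',s['eef_pos'].round(4),'q6',s['q'][5].round(2),'F',s['force'].round(2),'w',s['width'],'t',s['t'])
E
python3 -c "
from h import *
delta([.4325,.3085,.0148])"
```

```text
shift mm [ -4.9 -11.8 -25.1] rot [-0.0089  0.0118  0.    ] pos [0.4374 0.3203 0.0399] q6 0.16 F [-0.11 -0.47  0.41] w 0.08796865778633389 t 1.8
```

```bash
python3 -m jog '[[-5,-12,0,-0.009,0.012,0],[0,0,0,0,0,0],[0,0,0,0,0,0]]'; python3 -c "
from h import *
delta([.4325,.3085,.0148])"
```

```text
t: 2.1
eef_pos: [0.4338, 0.3106, 0.0455]
ee_rot: [-3.14, 0.005, -1.975]
force: [0.3, 0.5, 0.0]
width: 0.0876
shift mm [ -1.3  -2.1 -30.7] rot [-0.004   0.0033  0.    ] pos [0.4338 0.3106 0.0455] q6 0.18 F [0.27 0.51 0.04] w 0.08758883477118498 t 2.1
```

```bash
python3 -m jog '[[-1,-2,-10,-0.004,0.003,0],[0,0,-10,0,0,0],[0,0,-6,0,0,0],[0,0,0,0,0,0],[0,0,0,0,0,0]]'; python3 -c "
from h import *
delta([.4325,.3085,.0148])"
```

```text
t: 2.6
eef_pos: [0.4332, 0.3088, 0.0186]
ee_rot: [-3.141, 0.002, -1.975]
force: [0.3, -0.2, 0.3]
width: 0.0876
shift mm [-0.7 -0.3 -3.8] rot [-0.0013  0.0013  0.    ] pos [0.4332 0.3088 0.0186] q6 0.18 F [ 0.26 -0.19  0.32] w 0.08764290773466878 t 2.6
```

```bash
python3 -m jog '[[-0.5,-0.3,-3.5,-0.001,0.001,0],[0,0,0,0,0,0],[0,0,-0.5,0,0,0],[0,0,0,0,0,0]]' && python3 -m jog '[[0,0,0,0,0,0],[0,0,0,0,0,0],[0,0,0,0,0,0],[0,0,0,0,0,0],[0,0,0,0,0,0],[0,0,0,0,0,0],[0,0,0,0,0,0],[0,0,0,0,0,0]]' 0.4 12; python3 -c "
from h import *
delta([.4325,.3085,.0148])"
```

```text
t: 3.0
eef_pos: [0.4327, 0.3086, 0.0141]
ee_rot: [-3.141, -0.0, -1.975]
force: [0.3, 0.1, 0.1]
width: 0.0878
t: 3.8
eef_pos: [0.433, 0.3089, 0.0147]
ee_rot: [-3.141, 0.001, -1.975]
force: [-0.2, 1.0, 0.6]
width: 0.0459
shift mm [-0.5 -0.4  0.1] rot [-0.0009  0.0008  0.    ] pos [0.433  0.3089 0.0147] q6 0.18 F [-0.24  0.98  0.59] w 0.04585146471780579 t 3.8
```

```bash
python3 -m jog '[[0,0,5,0,0,0],[0,0,15,0,0,0],[0,0,30,0,0,0],[0,0,40,0,0,0],[0,0,40,0,0,0],[0,0,40,0,0,0],[0,0,40,0,0,0],[0,0,20,0,0,0],[0,0,0,0,0,0],[0,0,0,0,0,0]]' 0.4 20 && python3 -m jog '[[5,-20,0,0,0,0],[10,-40,0,0,0,0],[10,-40,0,0,0,0],[10,-40,0,0,0,0],[10,-40,0,0,0,0],[10,-20,0,0,0,0],[0,0,0,0,0,0],[0,0,0,0,0,0]]'; python3 -c "
from h import *
delta([.497,.066,.25])"
```

```text
t: 4.8
eef_pos: [0.4298, 0.3045, 0.2555]
ee_rot: [3.141, -0.002, -1.976]
force: [0.3, -0.3, -1.2]
width: 0.0457
t: 5.6
eef_pos: [0.48, 0.0948, 0.2443]
ee_rot: [3.13, -0.017, -1.975]
force: [0.2, -0.3, -0.1]
width: 0.0461
shift mm [ 17.  -28.8   5.7] rot [ 0.0112 -0.0172  0.0001] pos [0.48   0.0948 0.2443] q6 0.57 F [ 0.25 -0.26 -0.14] w 0.04607978406223683 t 5.6
```

```bash
python3 -m jog '[[10,-15,5,0.006,-0.009,0],[7,-14,0,0.005,-0.008,0],[0,0,0,0,0,0],[0,0,0,0,0,0],[0,0,0,0,0,0]]'; python3 - <<'E'
from h import *
delta([.497,.066,.25])
im=grab('wrist','w2.png'); print(proj('wrist',[.566,.036,.144],'w2.png'))
E
```

```text
t: 6.1
eef_pos: [0.495, 0.0678, 0.2456]
ee_rot: [3.137, -0.004, -1.972]
force: [-0.3, 1.3, -0.9]
width: 0.0459
shift mm [ 2.  -1.8  4.4] rot [ 0.0021 -0.0063  0.    ] pos [0.495  0.0678 0.2456] q6 0.64 F [-0.32  1.25 -0.89] w 0.04589036515689268 t 6.1
[318.38488943 127.50641783]
```

View pics/w2.png

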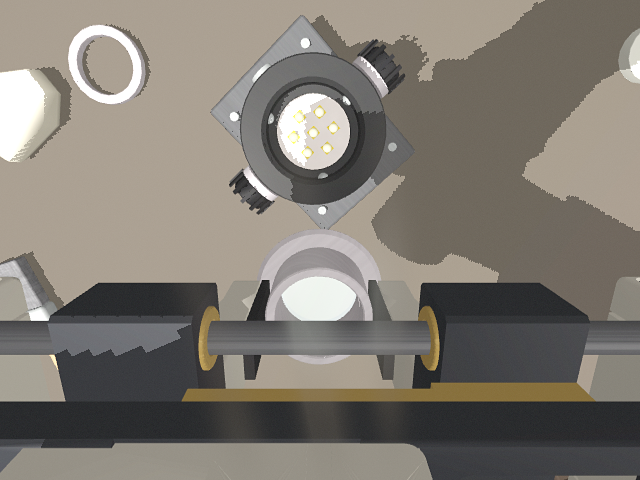

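Lamp rim circle is at about (313,128). The held bezel is centred near column 320 and sits level in the jaws.

```bash
python3 - <<'E'
from h import *
im=cv2.imread('pics/w2.png'); fn='w2.png'
g=cv2.GaussianBlur(cv2.cvtColor(im,cv2.COLOR_BGR2GRAY),(3,3),0); f=g.astype(float)
def radial(c,r0,r1,sgn,n=180):
    pts=[]
    for a in np.linspace(0,2*np.pi,n,endpoint=False):
        r=np.arange(r0,r1,.5); x=c[0]+r*np.cos(a); y=c[1]+r*np.sin(a)
        p=cv2.remap(f.astype(np.float32),x.astype(np.float32)[None],y.astype(np.float32)[None],1)[0]
        d=sgn*(p[4:]-p[:-4]); i=d.argmax()
        if d[i]>12: pts.append((x[i+2],y[i+2]))
    return np.array(pts,np.float32)
def robust(p):
    for _ in range(6):
        e=cv2.fitEllipse(p); c=np.array(e[0]); m=np.array(e[1]).mean()/2
        r=np.abs(np.hypot(*(p-c).T)-m); k=r<max(1.5,1.5*np.median(r)); 
        if k.all(): break
        p=p[k]
    return e,len(p)
for nm,c,r0,r1,s,z in [('rim',(313,128),64,84,1,.144),('rec',(313,129),42,60,1,.144),('led',(314,131),28,46,-1,.1264)]:
    e,n=robust(radial(c,r0,r1,s)); P=onz('wrist',e[0],z,fn); print(nm,np.round(e[0],1),np.round(e[1],1),n,P.round(4))
p=np.load('pics/w2.png.npy'); Rm=R.from_euler('xyz',p[3:]).as_matrix(); 
for dz in (.0147-.005,.0147-.033): print('axis proj',proj('wrist',p[:3]+Rm@[0,0,dz],fn), proj('wrist',p[:3]+Rm@[0,-.0315,dz],fn),proj('wrist',p[:3]+Rm@[.0315,0,dz],fn))
E
```

```text
rim [312.7 127.8] [148.7 152.8] 130 [0.5673 0.0396 0.144 ]
rec [312.7 132.3] [102. 104.] 89 [0.5646 0.0408 0.144 ]
led [313.1 131. ] [72.9 76.1] 180 [0.5653 0.0404 0.1264]
axis proj [316.46461668 289.28288236] [316.27715209 228.33001975] [379.4589965  289.18213657]
axis proj [316.18362838 316.47182971] [315.9450836  246.03061514] [390.01931596 316.35044664]
```

```bash
python3 - <<'E'
from h import *
im=cv2.imread('pics/w2.png'); fn='w2.png'; g=cv2.cvtColor(im,cv2.COLOR_BGR2HSV)
cv2.imwrite('pics/crop2.png',cv2.resize(im[215:375,235:405],None,fx=4.5,fy=3.7,interpolation=cv2.INTER_NEAREST))
E
```

```text
(no output)
```

View pics/crop2.png

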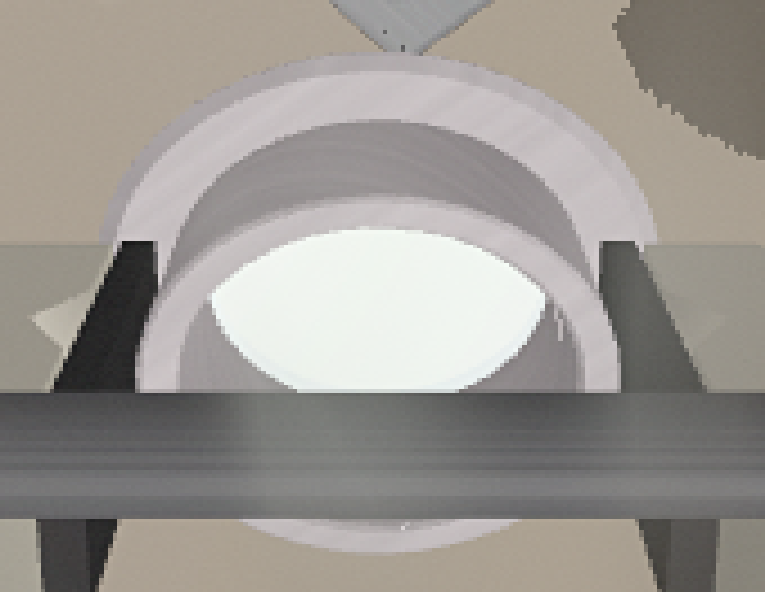

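```bash
python3 -m jog '[[15,-6,0,0.002,-0.006,0],[20,-8,0,0,0,0],[20,-8,0,0,0,0],[10,-3,0,0,0,0],[3,0,-15,0,0,0],[0,0,-15,0,0,0],[0,0,-15,0,0,0],[0,0,-8,0,0,0],[0,0,0,0,0,0],[0,0,0,0,0,0]]'; python3 - <<'E'
from h import *
delta([.5666,.0415,.172])
E
```

```text
t: 7.15
eef_pos: [0.5699, 0.0439, 0.1906]
ee_rot: [-3.139, 0.001, -1.967]
force: [-0.2, -0.6, -0.9]
width: 0.0458
shift mm [ -3.3  -2.4 -18.6] rot [-0.0001  0.0024  0.    ] pos [0.5699 0.0439 0.1906] q6 0.75 F [-0.16 -0.58 -0.93] w 0.04581195314997229 t 7.15
```

```bash
python3 -m jog '[[-3,-2,-8,0,0.002,0],[0,0,-8,0,0,0],[0,0,0,0,0,0],[0,0,0,0,0,0]]'; python3 - <<'E'
from h import *
delta([.5666,.0415,.172])
ims=[grab('scene','s3.png'),grab('side','d3.png')]
def crop(im,x,y,w=100,h=110,k=4): return cv2.resize(im[y:y+h,x:x+w],None,fx=k,fy=k,interpolation=cv2.INTER_CUBIC)
cv2.imwrite('pics/crop3.png',np.hstack([crop(ims[0],285,160),crop(ims[1],245,180)]))
E
```

```text
t: 7.55
eef_pos: [0.5674, 0.042, 0.1751]
ee_rot: [-3.139, 0.002, -1.966]
force: [0.3, -0.1, -1.1]
width: 0.0457
shift mm [-0.8 -0.5 -3.1] rot [-0.001   0.0031  0.    ] pos [0.5674 0.042  0.1751] q6 0.76 F [ 0.29 -0.14 -1.06] w 0.045680490525676645 t 7.55
```

View pics/crop3.png

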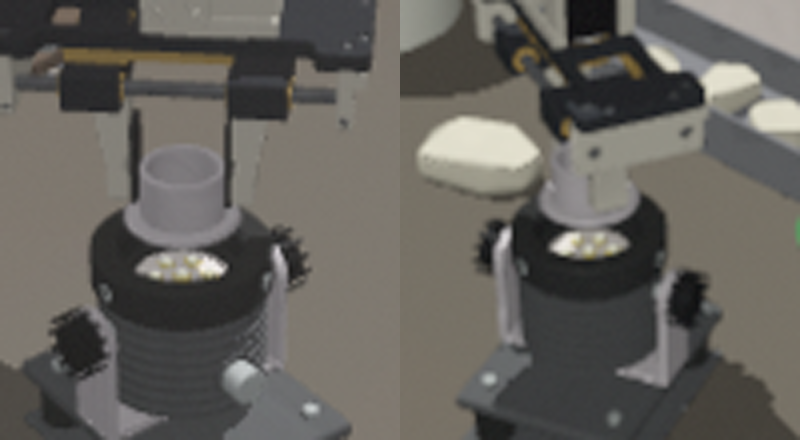

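The held bezel is centred over the rim in both views: scene crop rim 181.5 against flange 182.5, side crop 589 against 589.5. I'm lowering it.

```bash
python3 -m jog '[[0,0,-6,-0.001,0.003,0],[0,0,-6,0,0,0],[0,0,-5,0,0,0],[0,0,-2,0,0,0],[0,0,0,0,0,0],[0,0,0,0,0,0]]'; python3 - <<'E'
from h import *
delta([.5674,.0420,.1500])
E
```

```text
t: 8.25
eef_pos: [0.5674, 0.0422, 0.1545]
ee_rot: [3.141, -0.0, -1.966]
force: [-0.5, -0.1, -0.2]
width: 0.0457
shift mm [-0.  -0.2 -4.5] rot [-0.     -0.0001  0.    ] pos [0.5674 0.0422 0.1545] q6 0.76 F [-0.46 -0.06 -0.21] w 0.045734555005678815 t 8.25
```

```bash
python3 -m jog '[[0,0,-2,0,0,0],[0,0,-1.5,0,0,0],[0,0,0,0,0,0],[0,0,-1,0,0,0],[0,0,0,0,0,0],[0,0,0,0,0,0]]'; python3 - <<'E'
from h import *
delta([.5674,.0420,.1487])
E
```

```text
t: 8.85
eef_pos: [0.5676, 0.0422, 0.1515]
ee_rot: [-3.14, 0.001, -1.966]
force: [-1.3, 0.8, 2.4]
width: 0.0456
shift mm [-0.2 -0.2 -2.8] rot [-0.0003  0.0014  0.    ] pos [0.5676 0.0422 0.1515] q6 0.76 F [-1.25  0.83  2.42] w 0.045595729253737574 t 8.85
```

```bash
python3 -m jog '[[-0.7,0.4,0,0,0,0],[0,0,0,0,0,0],[0,0,-1,0,0,0],[0,0,0,0,0,0],[0,0,0,0,0,0]]'; python3 - <<'E'
from h import *
delta([.5674,.0420,.1487])
E
```

```text
t: 9.35
eef_pos: [0.5671, 0.0425, 0.1507]
ee_rot: [-3.14, 0.001, -1.966]
force: [-2.1, -0.5, 2.6]
width: 0.0458
shift mm [ 0.3 -0.5 -2. ] rot [-0.0001  0.002   0.    ] pos [0.5671 0.0425 0.1507] q6 0.76 F [-2.11 -0.51  2.56] w 0.04577126263247355 t 9.35
```

```bash
python3 -m jog '[[-1.2,-0.3,0,0,0,0],[0,0,0,0,0,0],[0,0,-1,0,0,0],[0,0,0,0,0,0],[0,0,0,0,0,0]]'; python3 - <<'E'
from h import *
delta([.5674,.0420,.1487])
im=grab('wrist','w4.png')
E
```

```text
t: 9.85
eef_pos: [0.5657, 0.0423, 0.1483]
ee_rot: [-3.141, 0.001, -1.966]
force: [-0.4, 0.9, -1.3]
width: 0.0457
shift mm [ 1.7 -0.3  0.4] rot [-0.0003  0.0011  0.    ] pos [0.5657 0.0423 0.1483] q6 0.76 F [-0.4   0.86 -1.27] w 0.04571342438589031 t 9.85
```

It slid in and the lateral force vanished, with the underside at about the ball rest height. Releasing.

```bash
python3 -m jog '[[0,0,0,0,0,0],[0,0,0,0,0,0],[0,0,0,0,0,0],[0,0,0,0,0,0],[0,0,0,0,0,0],[0,0,0,0,0,0]]' 0.8 && python3 -m jog '[[0,0,8,0,0,0],[0,0,15,0,0,0],[0,0,20,0,0,0],[0,0,20,0,0,0],[0,0,20,0,0,0],[-10,5,10,0,0,0],[-20,10,0,0,0,0],[-15,5,0,0,0,0],[0,0,0,0,0,0],[0,0,0,0,0,0]]'; python3 - <<'E'
from h import *
delta([.497,.066,.25])
im=grab('wrist','w5.png'); ims=[grab('scene','s5.png'),grab('side','d5.png')]
def crop(im,x,y,w=100,h=75,k=4): return cv2.resize(im[y:y+h,x:x+w],None,fx=k,fy=k,interpolation=cv2.INTER_CUBIC)
cv2.imwrite('pics/crop5.png',np.vstack([np.hstack([crop(ims[0],285,185),crop(ims[1],245,205)]),cv2.resize(im[20:320,120:520],(800,600))[:290]]))
E
```

```text
t: 10.5
eef_pos: [0.5662, 0.0424, 0.1488]
ee_rot: [-3.14, 0.001, -1.966]
force: [0.1, -0.7, -0.0]
width: 0.0698
t: 11.5
eef_pos: [0.5175, 0.063, 0.2486]
ee_rot: [-3.139, 0.002, -1.966]
force: [0.6, -0.6, 0.3]
width: 0.0703
shift mm [-20.5   3.    1.4] rot [-0.0008  0.0029  0.    ] pos [0.5175 0.063  0.2486] q6 0.68 F [ 0.6  -0.55  0.28] w 0.07027267718594085 t 11.5
```

View pics/crop5.png

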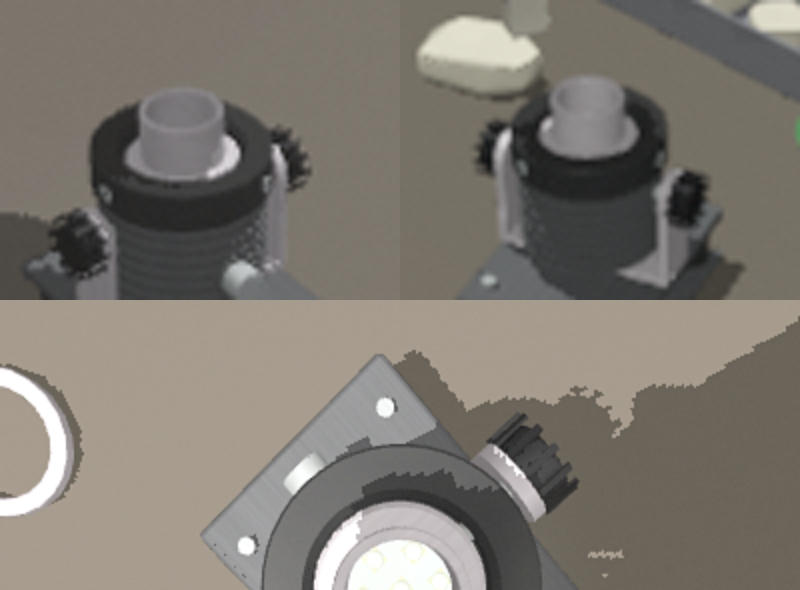

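Step 1 looks right: the bezel lies level in the mouth. Going over the white pusher.

```bash
python3 -m jog '[[-2,-20,0,0,0,0],[-2,-40,0,0,0,0],[-2,-45,0,0,0,0],[-2,-45,0,0,0,0],[-2,-45,0,0,0,0],[-2,-45,0,0,0,0],[-2,-45,-10,0,0,0],[-2,-30,-20,0,0,0],[0,0,0,0,0,0],[0,0,0,0,0,0]]' 0.65; python3 - <<'E'
from h import *
delta([.5035,-.293,.2])
E
```

```text
t: 12.65
eef_pos: [0.5027, -0.2672, 0.2129]
ee_rot: [3.139, -0.003, -1.968]
force: [0.7, 0.1, 0.4]
width: 0.0571
shift mm [  0.8 -25.8 -12.9] rot [ 0.0013 -0.0037  0.    ] pos [ 0.5027 -0.2672  0.2129] q6 1.32 F [0.74 0.08 0.41] w 0.057075338002006336 t 12.65
```

```bash
python3 -m jog '[[0,-20,-10,0.001,-0.003,0],[0,-6,-3,0,0,0],[0,0,0,0,0,0],[0,0,0,0,0,0]]'; python3 - <<'E'
from h import *
delta([.5035,-.293,.2])
im=grab('wrist','w6.png'); fn='w6.png'
c=blob(im,(0,0,200),(179,40,255),(220,120,420,300)); print(cv2.contourArea(c),cv2.boundingRect(c))
print(proj('wrist',[.5035,-.293,.072],fn),proj('wrist',[.5035,-.293,.014],fn))
E
```

```text
t: 13.05
eef_pos: [0.5042, -0.2922, 0.2003]
ee_rot: [3.142, -0.001, -1.966]
force: [0.1, 0.8, -0.4]
width: 0.0573
shift mm [-0.7 -0.8 -0.3] rot [ 0.0005 -0.0002  0.    ] pos [ 0.5042 -0.2922  0.2003] q6 1.36 F [ 0.09  0.8  -0.42] w 0.05725911768843732 t 13.05
2368.5 (291, 186, 56, 59)
[318.20851947 229.17124409] [318.15526644 213.7208252 ]
```

View pics/w6.png

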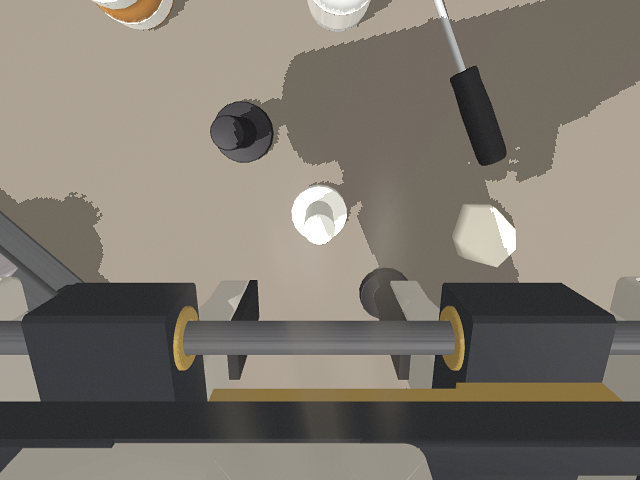

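White pusher foot is at (319,213) and its top at (319,229), both on the predicted pixels, with the black ones clear of the fingers. Descending.

```bash
python3 -m jog '[[0,0,-20,0,0,0],[0,0,-30,0,0,0],[0,0,-30,0,0,0],[0,0,-20,0,0,0],[0,0,-10,0,0,0],[0,0,0,0,0,0],[0,0,0,0,0,0]]'; python3 - <<'E'
from h import *
delta([.5038,-.2920,.034])
E
```

```text
t: 13.8
eef_pos: [0.509, -0.2882, 0.0935]
ee_rot: [-3.13, 0.001, -1.959]
force: [-0.6, 0.2, -0.1]
width: 0.0571
shift mm [ -5.2  -3.8 -59.5] rot [0.0037 0.0106 0.    ] pos [ 0.509  -0.2882  0.0935] q6 1.36 F [-0.63  0.16 -0.11] w 0.057060644844898235 t 13.8
```

```bash
python3 -m jog '[[-5,-4,0,0.004,0.011,0],[0,0,-12,0,0,0],[0,0,-12,0,0,0],[-1,-1,-12,0.001,0.002,0],[0,0,-10,0,0,0],[0,0,-5,0,0,0],[0,0,0,0,0,0],[0,0,0,0,0,0]]'; python3 - <<'E'
from h import *
delta([.5038,-.2920,.034])
E
```

```text
t: 14.6
eef_pos: [0.5035, -0.294, 0.0403]
ee_rot: [3.141, 0.001, -1.959]
force: [0.1, 0.1, 0.7]
width: 0.0569
shift mm [ 0.3  2.  -6.3] rot [-0.0008 -0.0004 -0.    ] pos [ 0.5035 -0.294   0.0403] q6 1.38 F [0.05 0.09 0.74] w 0.05693174750615345 t 14.6
```

```bash
python3 -m jog '[[0.3,2,-4,-0.001,0,0],[0,0,-2,0,0,0],[0,0,0,0,0,0],[0,0,0,0,0,0]]' && python3 -m jog '[[0,0,0,0,0,0],[0,0,0,0,0,0],[0,0,0,0,0,0],[0,0,0,0,0,0],[0,0,0,0,0,0],[0,0,0,0,0,0]]' 0.1 40; python3 - <<'E'
from h import *
delta([.5038,-.2920,.034])
E
```

```text
t: 15.0
eef_pos: [0.5047, -0.2919, 0.0348]
ee_rot: [-3.14, -0.0, -1.958]
force: [-0.6, -0.6, -0.1]
width: 0.0569
t: 15.6
eef_pos: [0.505, -0.292, 0.0354]
ee_rot: [-3.139, -0.0, -1.959]
force: [-0.3, -0.7, -0.4]
width: 0.0255
shift mm [-1.2  0.  -1.4] rot [ 0.0011  0.0025 -0.    ] pos [ 0.505  -0.292   0.0354] q6 1.37 F [-0.26 -0.7  -0.41] w 0.025486495433639175 t 15.6
```

```bash
python3 -m jog '[[0,0,5,0,0,0],[0,0,20,0,0,0],[0,0,40,0,0,0],[0,0,45,0,0,0],[0,0,45,0,0,0],[0,0,40,0,0,0],[0,0,20,0,0,0],[0,0,0,0,0,0],[0,0,0,0,0,0]]' 0.1 60 && python3 -m jog '[[5,20,0,0,0,0],[8,40,0,0,0,0],[8,45,0,0,0,0],[8,45,0,0,0,0],[8,45,0,0,0,0],[8,45,0,0,0,0],[8,40,0,0,0,0],[5,20,0,0,0,0],[0,0,0,0,0,0],[0,0,0,0,0,0],[0,0,0,0,0,0]]'; python3 - <<'E'
from h import *
delta([.566,.0424,.215],-1.966)
E
```

```text
t: 16.5
eef_pos: [0.5, -0.2907, 0.2594]
ee_rot: [3.14, -0.0, -1.96]
force: [0.2, 0.4, -1.5]
width: 0.0248
t: 17.6
eef_pos: [0.5498, 0.0201, 0.2424]
ee_rot: [3.116, -0.012, -1.963]
force: [0.9, 0.0, -1.3]
width: 0.025
shift mm [ 16.2  22.3 -27.4] rot [ 0.0016 -0.0284 -0.0024] pos [0.5498 0.0201 0.2424] q6 0.8 F [ 0.92  0.03 -1.3 ] w 0.025010654424808088 t 17.6
```

```bash
python3 -m jog '[[10,12,0,0.001,-0.014,0],[6,10,0,0.001,-0.014,0],[0,0,0,0,0,0],[0,0,-8,0,0,0],[0,0,-8,0,0,0],[0,0,0,0,0,0],[0,0,0,0,0,0]]'; python3 - <<'E'
from h import *
delta([.566,.0424,.215],-1.966)
E
```

```text
t: 18.3
eef_pos: [0.5657, 0.04, 0.2238]
ee_rot: [3.141, -0.0, -1.968]
force: [0.7, -0.7, -1.2]
width: 0.0251
shift mm [ 0.3  2.4 -8.8] rot [ 0.0002 -0.0007  0.0022] pos [0.5657 0.04   0.2238] q6 0.76 F [ 0.73 -0.69 -1.25] w 0.02511561351483225 t 18.3
```

```bash
python3 -m jog '[[0,2.4,-4,0,0,0],[0,0,-4,0,0,0],[0,0,-4,0,0,0],[0,0,0,0,0,0],[0,0,0,0,0,0]]'; python3 -m jog '[[0,0,-2,0,0,0],[0,0,-1,0,0,0],[0,0,0,0,0,0],[0,0,0,0,0,0]]'; python3 - <<'E'
from h import *
delta([.566,.0424,.2024],-1.966)
E
```

```text
t: 18.8
eef_pos: [0.5656, 0.0423, 0.2109]
ee_rot: [3.141, -0.0, -1.968]
force: [0.1, -0.8, -1.9]
width: 0.0253
t: 19.2
eef_pos: [0.5658, 0.0424, 0.208]
ee_rot: [3.142, -0.0, -1.968]
force: [-0.3, 0.5, -1.0]
width: 0.0253
shift mm [ 0.2  0.  -5.6] rot [ 0.     -0.      0.0024] pos [0.5658 0.0424 0.208 ] q6 0.75 F [-0.29  0.45 -1.02] w 0.025266814889568563 t 19.2
```

```bash
for i in 1 2; do :; done; python3 -m jog '[[0,0,-2,0,0,0],[0,0,-2,0,0,0],[0,0,0,0,0,0]]'; python3 -m jog '[[0,0,-1,0,0,0],[0,0,0,0,0,0]]'; python3 -m jog '[[0,0,-1,0,0,0],[0,0,0,0,0,0]]'
```

```text
t: 19.5
eef_pos: [0.5659, 0.0424, 0.2038]
ee_rot: [-3.141, 0.0, -1.968]
force: [-0.2, 0.5, -1.5]
width: 0.0249
t: 19.7
eef_pos: [0.5658, 0.0424, 0.2026]
ee_rot: [-3.141, 0.0, -1.968]
force: [0.6, -0.9, -1.9]
width: 0.0247
t: 19.9
eef_pos: [0.5659, 0.0424, 0.2015]
ee_rot: [-3.141, 0.0, -1.968]
force: [-0.4, 0.0, -1.1]
width: 0.0249
```

```bash
python3 -m jog '[[0,0,-1,0,0,0],[0,0,0,0,0,0]]'; python3 -m jog '[[0,0,-1,0,0,0],[0,0,0,0,0,0]]'
```

```text
t: 20.1
eef_pos: [0.5661, 0.0424, 0.2008]
ee_rot: [-3.141, 0.0, -1.968]
force: [-0.3, -0.3, -0.7]
width: 0.025
t: 20.3
eef_pos: [0.5663, 0.0425, 0.2001]
ee_rot: [-3.14, 0.001, -1.968]
force: [-0.1, -0.2, 0.4]
width: 0.0252
```

```bash
python3 -m jog '[[0,0,-1.5,0,0,0],[0,0,-1.5,0,0,0]]'; python3 -m jog '[[0,0,-1.5,0,0,0],[0,0,-1.5,0,0,0]]'
```

```text
t: 20.5
eef_pos: [0.5667, 0.0425, 0.198]
ee_rot: [-3.139, 0.001, -1.968]
force: [-2.9, -0.8, 4.9]
width: 0.025
t: 20.7
eef_pos: [0.5669, 0.0425, 0.1961]
ee_rot: [-3.138, 0.002, -1.967]
force: [-3.1, 0.9, 7.8]
width: 0.0249
```

```bash
python3 -m jog '[[-0.4,0,-1.5,-0.001,0.002,0],[-0.3,0,-1.5,0,0.001,0]]'; python3 -m jog '[[-0.3,0,-1.5,0,0.001,0],[0,0,-1.5,0,0,0]]'
```

```text
t: 20.9
eef_pos: [0.567, 0.0425, 0.1946]
ee_rot: [-3.138, 0.001, -1.967]
force: [-1.5, 0.6, 5.2]
width: 0.0251
t: 21.1
eef_pos: [0.567, 0.0423, 0.1918]
ee_rot: [-3.138, 0.001, -1.967]
force: [-0.3, 0.5, -1.5]
width: 0.025
```

```bash
python3 -m jog '[[0,0,-1,0,0,0],[0,0,-1,0,0,0]]'; python3 -m jog '[[-0.3,0,-1,0,0.001,0],[0,0,-1,0,0,0]]'; python3 -m jog '[[0,0,-1,0,0,0],[0,0,-1,0,0,0]]'
```

```text
t: 21.3
eef_pos: [0.5671, 0.0423, 0.19]
ee_rot: [-3.138, 0.001, -1.967]
force: [-2.3, 0.2, 6.6]
width: 0.0251
t: 21.5
eef_pos: [0.5672, 0.0423, 0.189]
ee_rot: [-3.138, 0.001, -1.966]
force: [-3.4, 0.6, 7.7]
width: 0.0252
t: 21.7
eef_pos: [0.5672, 0.0422, 0.1882]
ee_rot: [-3.137, 0.001, -1.966]
force: [-3.5, 0.8, 8.5]
width: 0.025
```

```bash
python3 -m jog '[[-0.6,0,-1.5,0,0.002,0],[-0.4,0,-1.8,0,0.001,0]]'; python3 -m jog '[[-0.3,0,-2,0,0.001,0],[-0.3,0,-2,0,0.001,0]]'
```

```text
t: 21.9
eef_pos: [0.5672, 0.0423, 0.1871]
ee_rot: [-3.137, 0.001, -1.965]
force: [-4.0, 0.4, 11.8]
width: 0.0253
t: 22.1
eef_pos: [0.5672, 0.0422, 0.1858]
ee_rot: [-3.136, 0.001, -1.965]
force: [-5.2, 1.2, 13.6]
width: 0.0253
```

```bash
python3 -m jog '[[-0.3,0,-2.2,0.002,0.002,0],[-0.3,0,-2.2,0.001,0.001,0]]'; python3 -m jog '[[-0.3,0,-2.5,0.001,0.001,0],[-0.3,0,-2.5,0.001,0.001,0]]'
```

```text
t: 22.3
eef_pos: [0.5673, 0.0421, 0.1845]
ee_rot: [-3.138, 0.004, -1.964]
force: [-5.9, -0.0, 15.8]
width: 0.0253
t: 22.5
eef_pos: [0.5673, 0.0421, 0.1833]
ee_rot: [-3.137, 0.006, -1.963]
force: [-6.9, 1.3, 17.2]
width: 0.0244
```

Contact reached about 18 N and kept rising against a solid stop. I'll lift off and check the seat.

```bash
python3 -m jog '[[0,0,1,0,-0.004,0],[0,0,3,0,0,0],[0,0,10,0,0,0],[0,0,25,0,0,0],[0,0,40,0,0,0],[0,0,30,0,0,0],[0,0,0,0,0,0],[0,0,0,0,0,0],[0,0,0,0,0,0]]'; python3 - <<'E'
from h import *
delta([.566,.0424,.28],-1.966)
im=grab('wrist','w7.png'); ims=[grab('scene','s7.png'),grab('side','d7.png')]
o=[cv2.imread('pics/s5.png'),cv2.imread('pics/d5.png')]
def crop(im,x,y,w=90,h=70,k=4.4): return cv2.resize(im[y:y+h,x:x+w],None,fx=k,fy=k,interpolation=cv2.INTER_CUBIC)
B=[(290,190),(250,210)]
cv2.imwrite('pics/crop7.png',np.vstack([np.hstack([crop(o[i],*B[i]),crop(ims[i],*B[i])]) for i in(0,1)])[:600])
E
```

```text
t: 23.4
eef_pos: [0.5647, 0.0418, 0.2949]
ee_rot: [-3.139, 0.005, -1.964]
force: [0.0, -0.4, -1.4]
width: 0.0251
shift mm [  1.3   0.6 -14.9] rot [-0.0036  0.0041 -0.002 ] pos [0.5647 0.0418 0.2949] q6 0.76 F [ 0.01 -0.38 -1.37] w 0.025060891767624705 t 23.4
```

View pics/crop7.png

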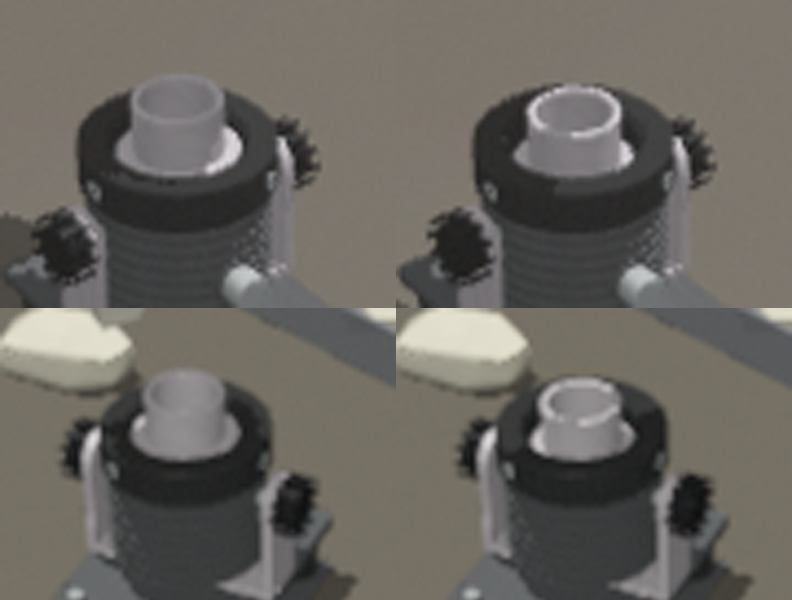

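The hood dropped about 7–8 mm in both views (scene 2.8 px, side 2.3 px) and looks level, which matches the 7.3 mm to home. Returning the pusher.

```bash
python3 -m jog '[[-5,-20,0,-0.003,0.004,0],[-8,-40,0,0,0,0],[-8,-45,0,0,0,0],[-8,-45,0,0,0,0],[-8,-45,0,0,0,0],[-8,-45,0,0,0,0],[-8,-40,0,0,0,0],[-5,-25,0,0,0,0],[0,0,-20,0,0,0],[0,0,-20,0,0,0],[0,0,0,0,0,0],[0,0,0,0,0,0]]'; python3 - <<'E'
from h import *
delta([.505,-.292,.15],-1.959)
E
```

```text
t: 24.75
eef_pos: [0.4987, -0.2746, 0.2432]
ee_rot: [3.125, -0.007, -1.962]
force: [0.0, 0.1, -0.6]
width: 0.0251
shift mm [  6.3 -17.4 -93.2] rot [ 0.0002 -0.0181  0.0035] pos [ 0.4987 -0.2746  0.2432] q6 1.34 F [ 0.01  0.14 -0.63] w 0.02505119712789438 t 24.75
```

```bash
python3 -m jog '[[5,-14,0,0,-0.015,0],[0,0,-20,0,0,0],[0,0,-25,0,0,0],[0,0,-25,0,0,0],[0,0,-20,0,0,0],[0,0,-10,0,0,0],[0,0,0,0,0,0],[0,0,0,0,0,0]]'; python3 - <<'E'
from h import *
delta([.505,-.292,.06],-1.959)
E
```

```text
t: 25.55
eef_pos: [0.5108, -0.2921, 0.1482]
ee_rot: [-3.129, -0.001, -1.957]
force: [0.1, -0.8, -0.7]
width: 0.0246
shift mm [ -5.8   0.1 -88.2] rot [ 0.0057  0.0114 -0.0022] pos [ 0.5108 -0.2921  0.1482] q6 1.37 F [ 0.08 -0.84 -0.72] w 0.0246479930663073 t 25.55
```

```bash
python3 -m jog '[[-5,0,0,0.005,0.01,0],[0,0,-20,0,0,0],[0,0,-20,0,0,0],[-1,0,-20,0.001,0.002,0],[0,0,-15,0,0,0],[0,0,-8,0,0,0],[0,0,0,0,0,0],[0,0,0,0,0,0]]'; python3 - <<'E'
from h import *
delta([.505,-.292,.037],-1.959)
E
```

```text
t: 26.35
eef_pos: [0.5098, -0.2944, 0.073]
ee_rot: [-3.129, 0.001, -1.955]
force: [0.2, -0.1, -1.0]
width: 0.025
shift mm [ -4.8   2.4 -36. ] rot [ 0.0034  0.0121 -0.0044] pos [ 0.5098 -0.2944  0.073 ] q6 1.38 F [ 0.18 -0.08 -1.  ] w 0.025032315407700463 t 26.35
```

```bash
python3 -m jog '[[-4,2,0,0.003,0.012,0],[0,0,-8,0,0,0],[0,0,-8,0,0,0],[0,0,-8,0,0.002,0],[0,0,-4,0,0,0],[0,0,0,0,0,0],[0,0,0,0,0,0]]'; python3 - <<'E'
from h import *
delta([.505,-.292,.0360],-1.959)
E
```

```text
t: 27.05
eef_pos: [0.5067, -0.2925, 0.0447]
ee_rot: [-3.141, -0.001, -1.954]
force: [-0.3, -0.4, -0.9]
width: 0.0249
shift mm [-1.7  0.5 -8.7] rot [ 0.001  -0.     -0.0049] pos [ 0.5067 -0.2925  0.0447] q6 1.38 F [-0.28 -0.38 -0.9 ] w 0.024934122285576357 t 27.05
```

```bash
python3 -m jog '[[0,0,-3,0,0,0],[0,0,-3,0,0,0],[0,0,0,0,0,0],[0,0,-1,0,0,0],[0,0,0,0,0,0]]';python3 -m jog '[[0,0,-1,0,0,0],[0,0,0,0,0,0]]';python3 -m jog '[[0,0,-1,0,0,0],[0,0,0,0,0,0]]'
```

```text
t: 27.55
eef_pos: [0.507, -0.2926, 0.0375]
ee_rot: [-3.141, -0.001, -1.954]
force: [0.1, -0.2, -1.6]
width: 0.0249
t: 27.75
eef_pos: [0.5071, -0.2926, 0.0366]
ee_rot: [-3.14, -0.001, -1.954]
force: [0.2, 0.3, -0.4]
width: 0.0253
t: 27.95
eef_pos: [0.5072, -0.2927, 0.0357]
ee_rot: [-3.14, -0.001, -1.954]
force: [0.1, -0.5, -1.4]
width: 0.0252
```

```bash
python3 -m jog '[[0,0,-1,0,0,0],[0,0,0,0,0,0]]';python3 -m jog '[[0,0,-1,0,0,0],[0,0,0,0,0,0]]'
```

```text
t: 28.15
eef_pos: [0.5076, -0.2929, 0.0355]
ee_rot: [-3.139, -0.001, -1.954]
force: [-0.5, 0.1, -1.5]
width: 0.0249
t: 28.35
eef_pos: [0.5079, -0.2932, 0.0355]
ee_rot: [-3.138, -0.001, -1.953]
force: [0.1, -1.1, -1.8]
width: 0.0249
```

```bash
python3 -m jog '[[0,0,0,0,0,0],[0,0,0,0,0,0],[0,0,0,0,0,0],[0,0,0,0,0,0],[0,0,0,0,0,0]]' 0.65 5 && python3 -m jog '[[0,0,10,0,0,0],[0,0,20,0,0,0],[0,0,30,0,0,0],[0,0,40,0,0,0],[0,0,40,0,0,0],[0,0,20,0,0,0],[0,0,0,0,0,0],[0,0,0,0,0,0]]'; python3 - <<'E'
from h import *
im=[grab('wrist','w9.png'),grab('scene','s9.png'),grab('side','d9.png')]
c=lambda i,x,y:cv2.resize(i[y:y+75,x:x+100],(400,300),interpolation=cv2.INTER_CUBIC)
cv2.imwrite('pics/crop9.png',np.vstack([np.hstack([c(im[1],285,185),c(im[2],245,205)]),np.hstack([c(im[1],140,235),c(im[2],330,320)])]))
b=blob(im[0],(0,0,200),(179,40,255),(220,120,420,300)); print(cv2.boundingRect(b),st()['t'])
E
```

```text
t: 28.85
eef_pos: [0.5082, -0.2933, 0.0352]
ee_rot: [-3.138, -0.001, -1.953]
force: [0.5, 0.0, -0.6]
width: 0.0554
t: 29.65
eef_pos: [0.5062, -0.2931, 0.206]
ee_rot: [-3.137, -0.002, -1.953]
force: [0.3, 0.2, -1.2]
width: 0.0572
(291, 185, 54, 58) 29.8
```

View pics/crop9.png

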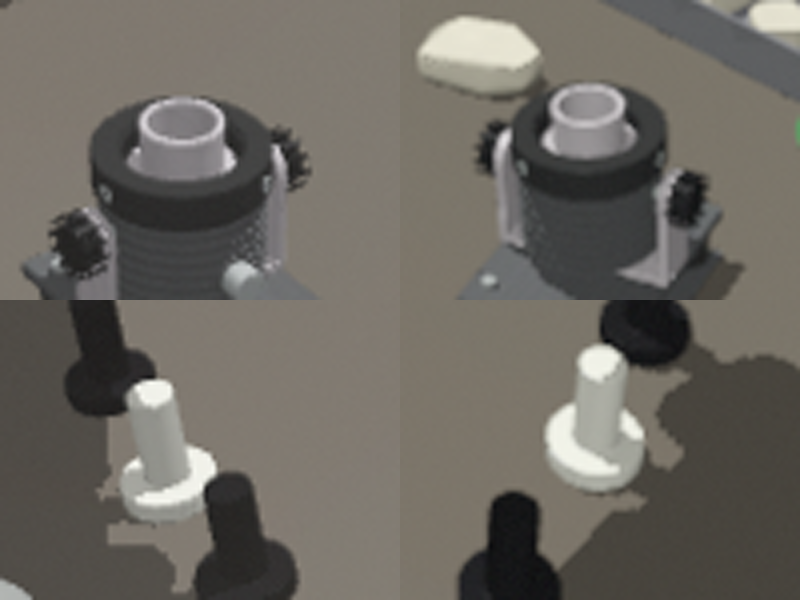

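The bezel sits deep and level in the lamp, and the pusher stands upright and free in its old place. Handing in.

```bash
python3 -c "
from h import *
print(workorder.job_done(), st()['t'])"
```

```text
the job is handed in; nothing more can be done
the job is handed in; nothing more can be done
```

I set the bezel level in the lamp's mouth, let it go, and pressed it home with the white pusher. I then stood the pusher back at its old spot, about 0.34 m from the lamp's axis. The job was handed in at about 30 s; it returns no verdict.

- **Fitting the bezel:** it caught on the edge of the recess at first (about 2.5 N). A shift of about 1.5 mm let it slide down to the rest height. I released it there, and both fixed cameras showed it level on the balls before pressing.
- **Pressing:** resistance built to about 9 N, dropped to nothing as it snapped, then rose steadily to about 18 N on the seat. That stays well under the 32 N limit as far as I can see, but the force was only read every 0.2 s, so a brief peak could have been missed. A sideways force of up to 7 N also appeared near the end of the press.
- **Last checks:**
  - The hood ended about 8 mm lower in the scene camera and about 7 mm lower in the side camera, against the expected 7.3 mm. These are good to roughly 1 mm, so they support "fully home" but don't prove the 1.1 mm tolerance by themselves.
  - The hood looks level.
  - The pusher is upright and released, and the gripper is clear above it.
  - In the final close-ups, the black look-alikes and the one stone in view had not moved. I did not recheck the other things.

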